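# Feel the mill's lid clamps and cap the loose one

### The arm

A 6-joint arm with a two-finger parallel gripper is mounted at the origin on the work surface. World frame = base frame: x ahead of the robot, y to its left, z up, the work surface at z = 0. Lengths are in mm, angles in rad, forces in N, time in s.
With the tool pointing down it reaches from about 275 to 750 mm from the base axis. Payload 10.2 kg.
Tool frame: the origin (TCP) lies at the very end of the fingers, on their centre line; the grasp point (between the pads) lies 19 mm behind it; x points along the fingers, y is the direction in which the jaws open and shut, and the axes are right-handed (so a half turn about x gives the same grasp; the last joint's range is limited). The gripper opens to 85 mm and grips with 20 to 120 N. Pads are 22 mm wide; open, the fingers measure 114 mm over their backs; the gripper's body (76 mm by 85 mm) begins 54 mm behind the grasp point. The pads swing forward as they close: fully open they stand 13 mm farther back than shut.
Start: joints at [0.983, 0.313, 1.498, -0, 1.331, -0.223], TCP at [187.313, 490.454, 231.294] pointing down, gripper open.
Joint ranges: [-2.94, 2.94], [-0.97, 2.17], [0.19, 2.56], [-1.23, 4.37], [0.02, 3.11], [-2.88, 2.88]. Speed limits (rad/s): [2.39, 2.39, 3.01, 3.14, 3.14, 3.14].

### API

Orientations are given as a unit quaternion [w, x, y, z].
In Python, from rig import ctrl, viewer, order gives the robot as it stands. The module is installed in compiled form; this text tells all that it offers.
- The arm moves only by the tool carry_out, never from a script. Its argument "deltas" is a list of rows, each a list of 7 numbers: the gripper command: -1 is fully open, 1 is shut, values between are in proportion, then the shift along the tool's x, y, z in mm, then the turn, a rotation vector about the tool's x, y, z in degrees. A call has exactly 5 rows; each row is the pose to reach, as a shift and turn from the pose commanded when the call began, along the tool's axes at that moment; what a row does not reach only later rows make up. A row lasts 1/8 s, in which the tool goes at most 62.5 mm and 10.7 degrees, less where a joint would pass 70% of its speed; a pose out of reach is approached as far as the arm can. A call with a gripper value outside its range is refused whole. The fingers move at their own pace and stop on an object; "newtons" is the grip in N (left out, the last holds). Time passes only in rows, so rows that repeat a pose let the fingers close, or fill a call up. It gives the time, the measured TCP pose, the force and the opening at its end, in the units of the state.
- ctrl.sense(): the state, without advancing time (a new reading comes with each control period).
- viewer.capture(name): name is "side" or "top"; returns the picture (400x640x3 uint8, red, green, blue); there is no depth.
- viewer.calibration(name): a dict with "fx", "fy", "cx", "cy" (pixels), "k1" (the pictures are not rectified: a ray, as slopes to the right and down, at radius r is drawn at 1 + k1 r^2 times it, then the intrinsics apply), "xyz" and "attitude" of the camera in the world. Camera axes: x right, y down, z forward; pixel columns grow to the right and rows downward; lengths in mm; the calibration is good to about 2 mm. A picture is of the moment at which its call begins. calibration takes no time and is no camera call.
- order.finish_job(): hands the job in, once; it reports no verdict.
The state is a dict: "time_s": time; "joints": joint angles; "dq": joint speeds; "tau": joint torques, N m; "eef_pos": TCP position; "ee_rot": TCP orientation; "force": force on the tool from outside, world axes, zero at the start; "wrist_torque": the same for the moment, N m; "grip_width": opening from 0.0 (shut) to 1.0 (fully open).
Only numpy, scipy, OpenCV 4.12 (cv2) and the standard library are available. Lean on these libraries where they do the work, as an engineer would, in place of code of your own. Each camera call takes 0.05 s, during which the arm holds its last target. There are 200 camera calls.

### The job

Check the three black clamp handles on the mill's lid by turning each one clockwise (seen from above). A sound clamp turns lightly through a little slack and then bites: push it on gently only until the handle just gives, a few degrees past the bite. One clamp is loose and keeps turning lightly for well over 30 degrees without ever biting. When all three have been felt, set the grey inspection cap over the loose one, flat on the lid, and let go; leave the pan, the brush and the jar where they are.

Things in the scene. Friction and masses are not known exactly. Their poses are not given: they have to be found in the camera images.
- mill: the mill: blue round housing 294 mm across, flat round aluminium lid on top, lid surface 110 mm above the table. Origin: under the housing's centre at table height; z up; x points to the grey motor behind it (185 to 285 mm from the centre, 133 mm high). The clamps stand on the lid 85 mm from its centre, 120 degrees apart, one along +y. Steel boss 52 mm across, 10 mm high at the lid's centre.
- grip_a (a point): clamp handle a: upright black blade 46 x 12 mm, from 15 to 43 mm above the lid, a 12 mm pin below it. Point: on the upright turning axis, 33 mm above the lid; x along the blade, y through its thickness, z up. It turns lightly with its nut (about 0.06 N m). If sound, the nut bites after 3 to 25 degrees of clockwise turn, different each time; then the handle slips on it at about 0.4 N m.
- mark_a (a point): 5 mm steel nib on the nut under handle a, 20 mm from the axis, its top 11 mm above the lid, off the middle of the blade's side (+y); x as the handle's x until the handle slips on the nut. A sound clamp is felt once its handle has slipped over 2 degrees; slipped over 9 it is overturned and the job spoilt. The loose one is shown by its nib moving over 10 mm (30 degrees).
- grip_b (a point): clamp handle b: upright black blade 46 x 12 mm, from 15 to 43 mm above the lid, a 12 mm pin below it. Point: on the upright turning axis, 33 mm above the lid; x along the blade, y through its thickness, z up. It turns lightly with its nut (about 0.06 N m). If sound, the nut bites after 3 to 25 degrees of clockwise turn, different each time; then the handle slips on it at about 0.4 N m.
- mark_b (a point): 5 mm steel nib on the nut under handle b, 20 mm from the axis, its top 11 mm above the lid, off the middle of the blade's side (+y); x as the handle's x until the handle slips on the nut. A sound clamp is felt once its handle has slipped over 2 degrees; slipped over 9 it is overturned and the job spoilt. The loose one is shown by its nib moving over 10 mm (30 degrees).
- grip_c (a point): clamp handle c: upright black blade 46 x 12 mm, from 15 to 43 mm above the lid, a 12 mm pin below it. Point: on the upright turning axis, 33 mm above the lid; x along the blade, y through its thickness, z up. It turns lightly with its nut (about 0.06 N m). If sound, the nut bites after 3 to 25 degrees of clockwise turn, different each time; then the handle slips on it at about 0.4 N m.
- mark_c (a point): 5 mm steel nib on the nut under handle c, 20 mm from the axis, its top 11 mm above the lid, off the middle of the blade's side (+y); x as the handle's x until the handle slips on the nut. A sound clamp is felt once its handle has slipped over 2 degrees; slipped over 9 it is overturned and the job spoilt. The loose one is shown by its nib moving over 10 mm (30 degrees).
- cap: inspection cap: grey hood, open below, 66 mm outside and 58 mm inside diameter, 52 mm high, 47 mm deep inside, 60 to 130 g, with a round grip 20 mm in diameter and 30 mm high on top (82 mm in all). Origin: centre of its open lower rim; z up. Stands on the table, open side down. It goes over a whole clamp, its rim resting on the lid.
- cap_grip (a point): middle of the cap's round grip, 72 mm above its rim, on its axis
- pan: open aluminium sample pan, 150 mm across, 45 mm high; origin under its centre. To be left alone.
- brush: hand brush lying on the table; to be left alone
- jar: amber jar, 60 mm across, 90 mm high; origin under its centre. To be left alone.
Mind the look-alikes: they are no part of the job. What is shaped like the cap but blue is not meant.

How it is judged:
By the outcome, as a careful person would: the job done as asked, in the order asked, and still so for the second after the job is handed in, with the robot touching nothing.
It also fails if it takes over 72 s, if anything falls off the work surface, if the arm or the gripper's body presses on something with over 40 N, if the wrist force passes 120 N, or if a joint passes its speed limit or range.

## Working session

There is one attempt and no reset: what is moved stays moved. The work goes in short steps, Python scripts to look and compute and a tool call to move; the robot and the scene stay as the last step left them, time stands still between calls to the robot, and variables do not carry over. Pictures are saved under pics/ and viewed, about 8 in all and at most 12, crops included, and the job is handed in when it is done.

Besides the shell and the picture viewer there is one more tool, called as name(argument=value, ...), one argument or row to a line, values as JSON. carry_out: Moves the arm, as the interface text tells. Its arguments: {"type":"object","properties":{"deltas":{"type":"array"},"newtons":{"type":"number"}},"required":["deltas"]}

```bash
mkdir -p pics; python3 - <<'E'
from rig import ctrl, viewer
import cv2
print(ctrl.sense())
for n in("side","top"):
    print(n,viewer.calibration(n)); cv2.imwrite(f"pics/{n}0.png",viewer.capture(n)[:,:,::-1])
E
```

```text
{'time_s': 0.0, 'joints': array([ 9.82573624e-01,  3.13455869e-01,  1.49844155e+00,  1.94577536e-06,
        1.33096840e+00, -2.23389919e-01]), 'dq': array([ 5.89270811e-04, -4.03890902e-04, -1.13703301e-04, -1.72062329e-03,
       -8.47140026e-05, -2.23147901e-04]), 'tau': array([-6.34415610e-04, -4.12270081e+01, -2.59744442e+01, -2.54200258e-04,
        4.20377110e-03,  3.03721959e-05]), 'eef_pos': array([187.17977679, 490.23030017, 230.7303827 ]), 'ee_rot': array([ 0.69519614,  0.12786052,  0.69555276, -0.12868714]), 'force': array([-0.4404879 , -0.58991496,  0.72224508]), 'wrist_torque': array([ 0.0087596 , -0.03180214,  0.03077061]), 'grip_width': 1.002109564989361}
side {'fx': 473.22587350752104, 'fy': 473.22587350752104, 'cx': 323.06668518861903, 'cy': 194.80224370278685, 'k1': -0.016844389352818612, 'xyz': array([ 355.39575147,  765.20629641, 1046.37384535]), 'attitude': array([ 0.03831264, -0.11573094,  0.9322174 , -0.34074802])}
top {'fx': 384.07579177959514, 'fy': 384.07579177959514, 'cx': 314.39130620118647, 'cy': 202.74664335988527, 'k1': -0.07278833853200876, 'xyz': array([ 347.53188357,  -37.05647454, 1157.41427135]), 'attitude': array([-0.06856037,  0.70864932, -0.70008693,  0.05471661])}
```

View pics/top0.png

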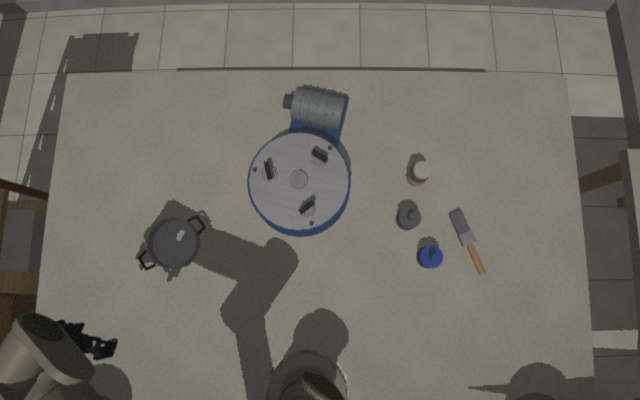

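View pics/side0.png

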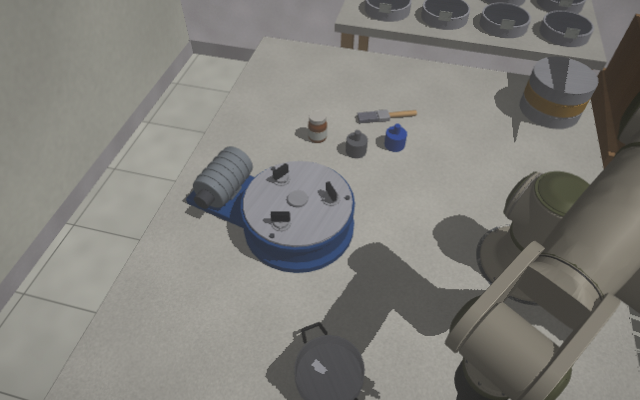

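```bash
cat >h.py <<'E'
import numpy as np, cv2
from scipy.spatial.transform import Rotation as R
from rig import ctrl, viewer, order
C={n:viewer.calibration(n) for n in("side","top")}
def rot(q): return R.from_quat(np.roll(q,-1)).as_matrix()
def ray(n,p):
    c=C[n]; d=np.array([(p[0]-c["cx"])/c["fx"],(p[1]-c["cy"])/c["fy"]]); u=d.copy()
    for _ in range(20): u=d/(1+c["k1"]*(u@u))
    return c["xyz"],rot(c["attitude"])@np.r_[u,1]
def plane(n,p,z):
    o,v=ray(n,p); return (o+v*(z-o[2])/v[2])[:2]
def proj(n,P):
    c=C[n]; q=rot(c["attitude"]).T@(np.asarray(P,float)-c["xyz"]); u=q[:2]/q[2]; u=u*(1+c["k1"]*(u@u))
    return u*c["fx"]+[c["cx"],c["cy"]]
def tri(p,q):
    (a,u),(b,v)=ray("top",p),ray("side",q); s=np.linalg.lstsq(np.c_[u,-v],b-a,rcond=None)[0]
    A,B=a+u*s[0],b+v*s[1]; return (A+B)/2,np.linalg.norm(A-B)
E
python3 - <<'E'
from h import *
t=cv2.imread("pics/top0.png"); s=cv2.imread("pics/side0.png")
a=cv2.resize(t[125:240,240:360],None,fx=3.3,fy=3.3,interpolation=cv2.INTER_CUBIC)
b=cv2.resize(s[150:265,235:360],None,fx=3.17,fy=3.3,interpolation=cv2.INTER_CUBIC)
cv2.imwrite("pics/lid.png",cv2.convertScaleAbs(np.hstack([a,b]),alpha=1.4))
for n,im in(("top",t),("side",s)):
    hsv=cv2.cvtColor(im,cv2.COLOR_BGR2HSV)
    blue=cv2.inRange(hsv,(105,120,40),(130,255,255))
    x,y,w,h=(235,120,125,125) if n=="top" else (235,150,130,130)
    for nm,m in(("dark",(hsv[...,2]<62).astype(np.uint8)),("blue",blue)):
        k,l,st,ce=cv2.connectedComponentsWithStats(m)
        for i in range(1,k):
            if st[i,4]>12 and st[i,0]>230 and 60<st[i,1]<280 and st[i,4]<9000 and st[i,0]<460: print(n,nm,st[i],ce[i].round(1),plane(n,ce[i],110).round(0))
E
```

```text
top dark [285  94   8   5  22] [288.5  95.9] [850.  65.]
top dark [289 127  50  20 181] [316.8 133.1] [735. -19.]
top dark [312 149  15  13 101] [319.3 155.1] [670. -27.]
top dark [264 162   8  17  83] [267.9 170.2] [624. 117.]
top dark [299 200  15  14  94] [306.2 206.1] [522.   7.]
top dark [407 209   7  10  25] [409.5 212.3] [ 508. -278.]
top dark [397 213   4  14  26] [398.  219.8] [ 487. -246.]
top blue [292 122   6   5  14] [294.8 123.7] [763.  45.]
top blue [330 130  10   7  29] [334.4 132.9] [736. -70.]
top blue [266 220  51  16 137] [292.1 230.8] [454.  45.]
top blue [318 224   7   8  15] [321.2 227.9] [463. -35.]
top blue [420 246  22  21 329] [430.5 256.8] [ 387. -332.]
side dark [273 164  15  16 137] [279.9 171.8] [672. -52.]
side dark [326 183  10  18 104] [330.6 191.4] [523. -18.]
side dark [271 212  19  10 165] [279.7 216.1] [627.  92.]
side blue [386 124  21  26 209] [397.4 134.6] [ 386. -277.]
side blue [241 210 110  39 209] [290.  236.2] [585. 145.]
side blue [271 220  82  49 578] [319.5 255.1] [503. 179.]
```

View pics/lid.png

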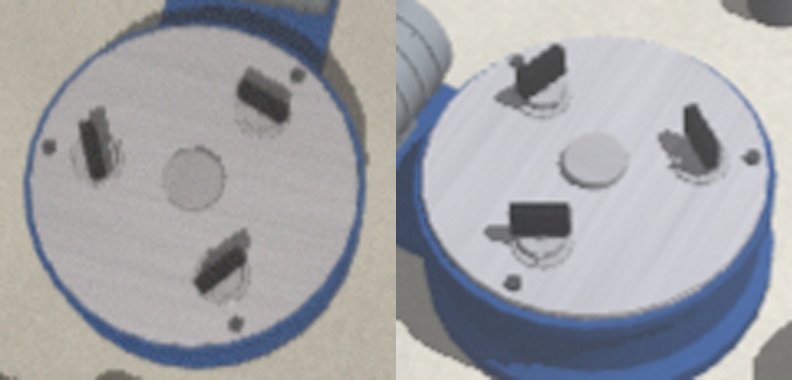

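```bash
python3 - <<'E'
from h import *
im={n:cv2.imread(f"pics/{n}0.png") for n in("top","side")}
# boss / lid
for n,seed in(("top",(285,200)),("side",(320,215))):
    hsv=cv2.cvtColor(im[n],cv2.COLOR_BGR2HSV)
    print(n,"lid hsv",hsv[seed[1],seed[0]],"table",hsv[260,380])
    b=cv2.inRange(hsv,(100,90,30),(130,255,255)); 
    lid=cv2.inRange(hsv,(105,8,120),(140,45,255)); lid=cv2.morphologyEx(lid,cv2.MORPH_OPEN,np.ones((3,3)))
    cs=max(cv2.findContours(lid,0,cv2.CHAIN_APPROX_NONE)[0],key=cv2.contourArea)
    P=np.array([plane(n,p,110) for p in cv2.convexHull(cs)[:,0]],np.float32)
    e=cv2.fitEllipse(P); print("lid ell",np.round(e[0],1),np.round(e[1],1),len(P))
bl={}
for n,bx in(("top",[(312,149),(264,162),(299,200)]),("side",[(273,164),(271,212),(326,183)])):
    v=cv2.GaussianBlur(im[n],(0,0),.5).max(2)
    for k,(x,y) in zip("XYZ",bx):
        sub=v[y-4:y+22,x-6:x+24]; m=(sub<52).astype(np.uint8)
        kk,l,st,ce=cv2.connectedComponentsWithStats(m,connectivity=4); i=1+st[1:,4].argmax()
        pts=np.argwhere(l==i)[:,::-1]+[x-6,y-4]
        c=pts.mean(0); w=np.linalg.svd(pts-c)[2][0]
        bl[k,n]=c; h=139
        d=plane(n,c+w*6,h)-plane(n,c-w*6,h)
        print(n,k,st[i],c.round(1),"xy@139",plane(n,c,h).round(1),"ang",np.degrees(np.arctan2(d[1],d[0])).round(1)%180)
for k in"XYZ": print(k,tri(bl[k,"top"],bl[k,"side"]))
for p,q in(((298.5,179.2),(297.5,198.5)),):print("boss",tri(p,q),plane("top",p,120))
E
```

```text
top lid hsv [170   6 125] table [ 21  26 126]Traceback (most recent call last):
  File "<stdin>", line 9, in <module>
ValueError: max() iterable argument is empty
```

```bash
cat > m.py <<'E'
from h import *
im={n:cv2.imread(f"pics/{n}0.png") for n in("top","side")}
for n,seed in(("top",(285,200)),("side",(320,215))):
    hsv=cv2.cvtColor(cv2.medianBlur(im[n],3),cv2.COLOR_BGR2HSV)
    lid=((hsv[...,1]<16)&(hsv[...,2]>85)).astype(np.uint8); lid=cv2.morphologyEx(lid,cv2.MORPH_OPEN,np.ones((3,3)))
    k,l,st,ce=cv2.connectedComponentsWithStats(lid); i=l[seed[1],seed[0]]
    cs=max(cv2.findContours((l==i).astype(np.uint8),0,cv2.CHAIN_APPROX_NONE)[0],key=cv2.contourArea)
    P=np.array([plane(n,p,110) for p in cv2.convexHull(cs)[:,0]],np.float32)
    e=cv2.fitEllipse(P); print(n,"lid ell",st[i],np.round(e[0],1),np.round(e[1],1),len(P))
bl={}
for n,bx in(("top",[(312,149),(264,162),(299,200)]),("side",[(273,164),(271,212),(326,183)])):
    v=cv2.GaussianBlur(im[n],(0,0),.5).max(2)
    for k,(x,y) in zip("XYZ",bx):
        sub=v[y-4:y+22,x-6:x+24]; m=(sub<52).astype(np.uint8)
        kk,l,st,ce=cv2.connectedComponentsWithStats(m,connectivity=4); i=1+st[1:,4].argmax()
        pts=np.argwhere(l==i)[:,::-1]+[x-6,y-4]
        c=pts.mean(0); w=np.linalg.svd(pts-c)[2][0]
        bl[k,n]=c; h=139
        d=plane(n,c+w*6,h)-plane(n,c-w*6,h)
        print(n,k,st[i],c.round(1),"xy@139",plane(n,c,h).round(1),"ang",np.degrees(np.arctan2(d[1],d[0])).round(1)%180)
for k in"XYZ": print(k,tri(bl[k,"top"],bl[k,"side"]))
for p,q in(((298.5,179.2),(297.5,198.5)),):print("boss",tri(p,q),plane("top",p,120))
E
python3 m.py
```

```text
top lid ell [ 250  133   98   97 6934] [597.5  30.8] [276.5 277.6] 42
side lid ell [     0      0    640    400 156560] [  470.4 -1859.1] [1978.6 5337.2] 9
top X [ 7  5 14 12 74] [319.4 155.3] xy@139 [659.9 -27.7] ang 56.7
top Y [ 7  4  7 17 61] [268.  170.4] xy@139 [615.9 112.8] ang 15.699999999999989
top Z [ 7  5 14 12 66] [306.2 206.3] xy@139 [517.2   6.1] ang 129.8
side X [ 7 13  7  6 23] [276.  175.6] xy@139 [667.8 -11. ] ang 17.900000000000006
side Y [  7   5  17   8 107] [279.4 217.2] xy@139 [618.5 116.7] ang 9.099999999999994
side Z [ 7  8  6 11 18] [329.6 192.1] xy@139 [520.    9.4] ang 127.8
X (array([670.35953119, -27.30614928, 118.9252114 ]), np.float64(8.158715903797217))
Y (array([618.46714021, 113.59183162, 134.39812509]), np.float64(2.5359617688647806))
Z (array([519.26737879,   6.31728761, 135.11436465]), np.float64(2.853336107831204))
boss (array([598.30973413,  30.04267385, 114.2142674 ]), np.float64(1.2017879753789673)) [596.30456715  29.6469118 ]
```

```bash
python3 - <<'E'
from h import *
im={n:cv2.imread(f"pics/{n}0.png") for n in("top","side")}
A=[(616.9,113.3),(515.9,6.1),(659,-27.8)]
rows=[]
for n,cap in(("top",(415,237)),("side",(375,140))):
    r=[]
    for a in A:
        c=proj(n,[*a,139]).round().astype(int); print(n,a,c-12)
        r.append(cv2.resize(im[n][c[1]-12:c[1]+13,c[0]-12:c[0]+13],(200,200),interpolation=cv2.INTER_CUBIC))
    r.append(cv2.resize(im[n][cap[1]-35:cap[1]+35,cap[0]-35:cap[0]+35],(200,200),interpolation=cv2.INTER_CUBIC))
    rows.append(np.hstack(r))
cv2.imwrite("pics/z.png",cv2.convertScaleAbs(np.vstack(rows),alpha=1.3,beta=-10))
s=ctrl.sense(); M=rot(s["ee_rot"]); print(M.round(3), np.degrees(np.arctan2(M[1,1],M[0,1])))
E
```

```text
top (616.9, 113.3) [256 158]
top (515.9, 6.1) [294 195]
top (659, -27.8) [307 144]
side (616.9, 113.3) [268 204]
side (515.9, 6.1) [319 179]
side (659, -27.8) [269 160]
[[-0.001  0.357  0.934]
 [-0.001  0.934 -0.357]
 [-1.    -0.001 -0.   ]] 69.09619826355646
```

View pics/z.png

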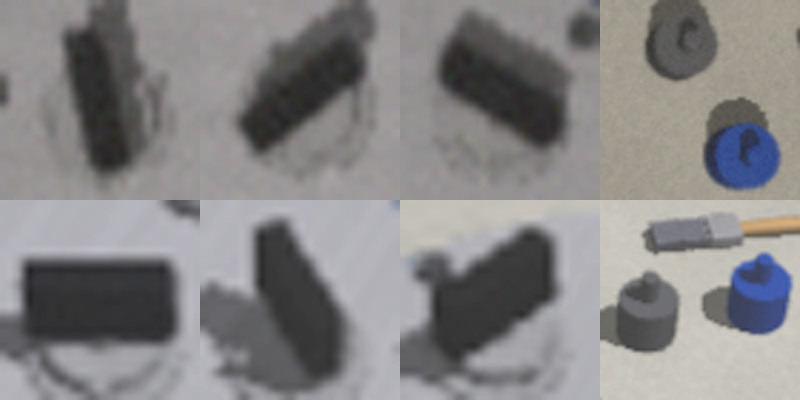

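```bash
cat >>h.py <<'E'
def yaw(s): M=rot(s["ee_rot"]); return np.degrees(np.arctan2(M[1,1],M[0,1]))
def go(P,psi,s=None):
    """tool shift (mm) and rotvec (deg) to point P, tool down, jaw axis at psi"""
    s=s or ctrl.sense(); M=rot(s["ee_rot"]); c,q=np.cos(np.radians(psi)),np.sin(np.radians(psi))
    T=np.array([[0,c,q],[0,q,-c],[-1,0,0]])
    print("shift",(M.T@(np.array(P)-s["eef_pos"])).round(1),"rot",np.degrees(R.from_matrix(M.T@T).as_rotvec()).round(1))
def st():
    s=ctrl.sense(); print("t",round(s["time_s"],2),"pos",s["eef_pos"].round(1),"yaw",yaw(s).round(2),"F",s["force"].round(1),"T",s["wrist_torque"].round(3),"w",round(s["grip_width"],3),"q6",s["joints"].round(2)); return s
E
python3 - <<'E'
from h import *
def e(n,o,a,b,z):
    p,q=[plane(n,np.array(o)+np.array(v)/8-.5,z) for v in(a,b)]; d=q-p
    print(n,z,"len",np.hypot(*d).round(1),"ang",(np.degrees(np.arctan2(d[1],d[0]))%180).round(1),"mid",((p+q)/2).round(1))
print("A");e("side",(268,204),(24,60),(175,60),153)
e("side",(268,204),(24,138),(175,142),125)
e("top",(256,158),(66,35),(95,170),153);e("top",(256,158),(100,30),(128,160),125);e("top",(256,158),(66,35),(95,170),125)
print("B");e("side",(319,179),(90,22),(142,120),153);e("top",(294,195),(60,153),(165,75),153);e("top",(294,195),(40,122),(130,45),125)
e("top",(294,195),(40,122),(130,45),153)
print("C");e("side",(269,160),(36,82),(135,28),153);e("top",(307,144),(42,80),(148,147),153);e("top",(307,144),(55,45),(165,100),125)
e("top",(307,144),(55,45),(165,100),153)
E
```

```text
A
side 153 len 45.2 ang 14.3 mid [618.8 108.4]
side 125 len 46.0 ang 12.4 mid [617.9 117.3]
top 153 len 48.5 ang 13.9 mid [612.4 117.4]
top 125 len 48.0 ang 13.8 mid [622.6 110.1]
top 125 len 49.8 ang 13.9 mid [619.8 121.7]
B
side 153 len 43.5 ang 125.2 mid [512.9   3.6]
top 153 len 43.4 ang 127.7 mid [508.3   1.8]
top 125 len 40.5 ang 131.7 mid [523.2  12.4]
top 153 len 39.4 ang 131.7 mid [518.4  11.1]
C
side 153 len 39.2 ang 52.4 mid [664.7 -32. ]
top 153 len 43.1 ang 57.2 mid [648.9 -25.1]
top 125 len 43.4 ang 63.0 mid [672.2 -29.9]
top 153 len 42.2 ang 63.0 mid [663.4 -30.1]
```

```bash
python3 - <<'E'
from h import *
go([616.9,113.3,185],105); st()
E
```

```text
shift [  45.9 -198.8  535.9] rot [-35.9  -0.    0.1]
t 0.1 pos [187.2 490.2 230.8] yaw 69.1 F [0.6 0.1 0.1] T [ 0.005 -0.026  0.004] w 0.997 q6 [ 0.98  0.31  1.5   0.    1.33 -0.22]
```

carry_out(
  deltas=[
    [0.1, 10, -40, 107, -8, 0, 0],
    [0.1, 20, -80, 214, -16, 0, 0],
    [0.1, 30, -110, 300, -24, 0, 0],
    [0.1, 30, -110, 300, -30, 0, 0],
    [0.1, 30, -110, 300, -35.9, 0, 0],
  ],
  newtons=20,
)

```text
time_s: 0.72
eef_pos: [423.2, 284.6, 201.8]
ee_rot: [0.701, -0.093, 0.701, 0.093]
force: [1.0, 1.5, -1.1]
grip_width: 0.446
```

```bash
python3 - <<'E'
from h import *
st();go([616.9,113.3,185],105)
E
```

```text
t 0.72 pos [423.2 284.6 201.8] yaw 105.19 F [ 1.   1.5 -1.1] T [0.024 0.003 0.04 ] w 0.446 q6 [ 0.36  0.31  1.59  0.    1.25 -1.47]
shift [  16.8 -216.1  142.1] rot [ 0.2 -0.  -0. ]
```

carry_out(
  deltas=[
    [0.1, 5, -52, 34, 0.1, 0, 0],
    [0.1, 9, -104, 68, 0.1, 0, 0],
    [0.1, 13, -156, 102, 0.1, 0, 0],
    [0.1, 17, -216, 142, 0.1, 0, 0],
    [0.1, 17, -216, 142, 0.1, 0, 0],
  ],
)

```text
time_s: 1.35
eef_pos: [616.6, 111.3, 183.6]
ee_rot: [0.701, -0.09, 0.702, 0.09]
force: [-0.3, 0.1, -0.2]
grip_width: 0.448
```

```bash
python3 - <<'E'
from h import *
st();go([616.9,113.3,127],105)
E
```

```text
t 1.35 pos [616.6 111.3 183.6] yaw 104.68 F [-0.3  0.1 -0.2] T [ 0.042 -0.013 -0.052] w 0.448 q6 [-0.01  0.57  1.23 -0.    1.34 -1.84]
shift [56.6  1.9  0.9] rot [-0.3 -0.1 -0. ]
```

carry_out(
  deltas=[
    [0.1, 25, 2, 1, 0, 0, 0],
    [0.1, 50, 2, 1, 0, 0, 0],
    [0.1, 56.5, 2, 1, 0, 0, 0],
    [0.6, 56.5, 2, 1, 0, 0, 0],
    [0.6, 56.5, 2, 1, 0, 0, 0],
  ],
)

```text
time_s: 1.98
eef_pos: [615.9, 115.5, 129.4]
ee_rot: [0.701, -0.092, 0.701, 0.091]
force: [1.9, -5.4, -4.1]
grip_width: 0.199
```

carry_out(
  deltas=[
    [0.8, 0, 0, 0, 0, 0, 0],
    [0.9, 0, 0, 0, 0, 0, 0],
    [0.9, 0, 0, 0, 0, 0, 0],
    [0.9, 0, 0, 0, 0, 0, 0],
    [0.9, 0, 0, 0, 0, 0, 0],
  ],
  newtons=20,
)

```text
time_s: 2.6
eef_pos: [616.5, 113.5, 129.6]
ee_rot: [0.702, -0.093, 0.701, 0.089]
force: [3.8, -14.8, -3.4]
grip_width: 0.138
```

```bash
python3 - <<'E'
from h import *
st()
E
```

```text
t 2.6 pos [616.5 113.5 129.6] yaw 104.84 F [  3.8 -14.8  -3.4] T [-2.428 -0.47  -0.026] w 0.138 q6 [-0.    0.62  1.3  -0.01  1.22 -1.83]
```

carry_out(
  deltas=[
    [0.9, 0, -1, 0, 0, 0, 0],
    [0.9, 0, -2, 0, 0, 0, 0],
    [0.9, 0, -2, 0, 0, 0, 0],
    [0.9, 0, -2, 0, 0, 0, 0],
    [0.9, 0, -2, 0, 0, 0, 0],
  ],
  newtons=40,
)

```text
time_s: 3.22
eef_pos: [616.5, 113.2, 129.6]
ee_rot: [0.702, -0.092, 0.701, 0.091]
force: [0.2, -6.4, -2.4]
grip_width: 0.129
```

```bash
python3 - <<'E'
from h import *
st()
E
```

```text
t 3.23 pos [616.5 113.2 129.6] yaw 104.87 F [ 0.2 -6.4 -2.4] T [-1.051 -0.129 -0.06 ] w 0.129 q6 [-0.    0.62  1.3  -0.    1.22 -1.83]
```

carry_out(
  deltas=[
    [0.9, 0, -0.5, 0, 1, 0, 0],
    [0.9, 0, -1, 0, 2, 0, 0],
    [0.9, 0, -1.2, 0, 3, 0, 0],
    [0.9, 0, -1.2, 0, 3, 0, 0],
    [0.9, 0, -1.2, 0, 3, 0, 0],
  ],
)

```text
time_s: 3.85
eef_pos: [616.6, 113.1, 129.6]
ee_rot: [0.704, -0.074, 0.703, 0.073]
force: [-1.8, -5.7, 6.0]
grip_width: 0.129
```

```bash
python3 - <<'E'
from h import *
st()
E
```

```text
t 3.85 pos [616.6 113.1 129.6] yaw 101.9 F [-1.8 -5.7  6. ] T [-0.776  0.232 -0.061] w 0.129 q6 [-0.    0.62  1.3  -0.    1.22 -1.78]
```

carry_out(
  deltas=[
    [0.9, 0, -0.5, 0, 1, 0, 0],
    [0.9, 0, -0.5, 0, 2, 0, 0],
    [0.9, 0, -0.5, 0, 3, 0, 0],
    [0.9, 0, -0.5, 0, 3, 0, 0],
    [0.9, 0, -0.5, 0, 3, 0, 0],
  ],
)

```text
time_s: 4.47
eef_pos: [616.6, 113.1, 129.5]
ee_rot: [0.705, -0.055, 0.705, 0.055]
force: [-2.0, -2.4, 5.8]
grip_width: 0.13
```

```bash
python3 - <<'E'
from h import *
st()
E
```

```text
t 4.47 pos [616.6 113.1 129.5] yaw 98.91 F [-2.  -2.4  5.8] T [-0.439  0.274 -0.082] w 0.13 q6 [-0.01  0.62  1.3   0.    1.22 -1.73]
```

carry_out(
  deltas=[
    [0.9, 0, 0, 0, 1, 0, 0],
    [0.9, 0, 0, 0, 2, 0, 0],
    [0.9, 0, 0, 0, 3, 0, 0],
    [0.9, 0, 0, 0, 3, 0, 0],
    [0.9, 0, 0, 0, 3, 0, 0],
  ],
)

```text
time_s: 5.1
eef_pos: [616.7, 113.2, 129.5]
ee_rot: [0.707, -0.036, 0.706, 0.037]
force: [-1.6, -1.9, 6.1]
grip_width: 0.128
```

```bash
python3 - <<'E'
from h import *
st()
E
```

```text
t 5.1 pos [616.7 113.2 129.5] yaw 95.91 F [-1.6 -1.9  6.1] T [-0.36   0.304 -0.06 ] w 0.128 q6 [-0.01  0.62  1.3   0.    1.22 -1.68]
```

carry_out(
  deltas=[
    [0.9, 0, 0, 0, 1, 0, 0],
    [0.9, 0, 0, 0, 2, 0, 0],
    [0.9, 0, 0, 0, 3, 0, 0],
    [0.9, 0, 0, 0, 3, 0, 0],
    [0.9, 0, 0, 0, 3, 0, 0],
  ],
)

```text
time_s: 5.72
eef_pos: [616.6, 113.3, 129.5]
ee_rot: [0.707, -0.018, 0.706, 0.018]
force: [-1.4, -3.4, 5.3]
grip_width: 0.133
```

```bash
python3 - <<'E'
from h import *
st()
E
```

```text
t 5.72 pos [616.6 113.3 129.5] yaw 92.91 F [-1.4 -3.4  5.3] T [-0.31   0.245 -0.122] w 0.133 q6 [-0.01  0.62  1.3   0.    1.22 -1.63]
```

carry_out(
  deltas=[
    [0.9, 0, 0, 0, 1, 0, 0],
    [0.9, 0, 0, 0, 2, 0, 0],
    [0.9, 0, 0, 0, 3, 0, 0],
    [0.9, 0, 0, 0, 3, 0, 0],
    [0.9, 0, 0, 0, 3, 0, 0],
  ],
)

```text
time_s: 6.35
eef_pos: [616.7, 113.3, 129.5]
ee_rot: [0.708, 0.001, 0.707, -0.0]
force: [-2.0, -3.0, 6.3]
grip_width: 0.128
```

```bash
python3 - <<'E'
from h import *
st()
E
```

```text
t 6.35 pos [616.7 113.3 129.5] yaw 89.91 F [-2.  -3.   6.3] T [-0.334  0.245 -0.084] w 0.128 q6 [-0.01  0.62  1.3   0.    1.22 -1.57]
```

carry_out(
  deltas=[
    [0.9, 0, 0, 0, 1, 0, 0],
    [0.9, 0, 0, 0, 2, 0, 0],
    [0.9, 0, 0, 0, 3, 0, 0],
    [0.9, 0, 0, 0, 3, 0, 0],
    [0.9, 0, 0, 0, 3, 0, 0],
  ],
)

```text
time_s: 6.98
eef_pos: [616.7, 113.3, 129.5]
ee_rot: [0.707, 0.019, 0.706, -0.019]
force: [-1.7, -2.6, 6.0]
grip_width: 0.131
```

```bash
python3 - <<'E'
from h import *
st()
E
```

```text
t 6.97 pos [616.7 113.3 129.5] yaw 86.91 F [-1.7 -2.6  6. ] T [-0.302  0.238 -0.031] w 0.131 q6 [-0.01  0.62  1.3   0.    1.22 -1.52]
```

carry_out(
  deltas=[
    [0.9, 0, 0, 0, 1, 0, 0],
    [0.9, 0, 0, 0, 2, 0, 0],
    [0.9, 0, 0, 0, 3, 0, 0],
    [0.9, 0, 0, 0, 3, 0, 0],
    [0.9, 0, 0, 0, 3, 0, 0],
  ],
)

```text
time_s: 7.6
eef_pos: [616.7, 113.4, 129.6]
ee_rot: [0.707, 0.038, 0.706, -0.037]
force: [-1.1, -2.4, 5.7]
grip_width: 0.128
```

```bash
python3 - <<'E'
from h import *
st()
E
```

```text
t 7.6 pos [616.7 113.4 129.6] yaw 83.95 F [-1.1 -2.4  5.7] T [-0.156  0.092  0.306] w 0.128 q6 [-0.    0.62  1.3   0.    1.22 -1.47]
```

carry_out(
  deltas=[
    [0.9, 0, 0, 0, 1, 0, 0],
    [0.9, 0, 0, 0, 2, 0, 0],
    [0.9, 0, 0, 0, 2, 0, 0],
    [0.9, 0, 0, 0, 2, 0, 0],
    [0.9, 0, 0, 0, 2, 0, 0],
  ],
)

```text
time_s: 8.22
eef_pos: [616.7, 113.4, 129.5]
ee_rot: [0.706, 0.05, 0.705, -0.049]
force: [-1.6, -1.9, 5.6]
grip_width: 0.129
```

```bash
python3 - <<'E'
from h import *
st()
E
```

```text
t 8.22 pos [616.7 113.4 129.5] yaw 81.96 F [-1.6 -1.9  5.6] T [-0.194  0.087  0.275] w 0.129 q6 [-0.    0.62  1.3   0.    1.22 -1.44]
```

carry_out(
  deltas=[
    [0.9, 0, 0, 0, 1, 0, 0],
    [0.9, 0, 0, 0, 2, 0, 0],
    [0.9, 0, 0, 0, 2, 0, 0],
    [0.9, 0, 0, 0, 2, 0, 0],
    [0.9, 0, 0, 0, 2, 0, 0],
  ],
)

```text
time_s: 8.85
eef_pos: [616.8, 113.4, 129.6]
ee_rot: [0.705, 0.062, 0.704, -0.062]
force: [-1.1, -1.4, 5.9]
grip_width: 0.135
```

```bash
python3 - <<'E'
from h import *
st(); cv2.imwrite("pics/a1.png",viewer.capture("side")[:,:,::-1])
E
```

```text
t 8.85 pos [616.8 113.4 129.6] yaw 79.96 F [-1.1 -1.4  5.9] T [-0.153  0.059  0.291] w 0.135 q6 [-0.    0.62  1.3   0.    1.22 -1.4 ]
```

carry_out(
  deltas=[
    [0.1, 0, 0, 0, 0, 0, 0],
    [0.1, 0, 0, 0, 0, 0, 0],
    [0.1, 0, 0, 0, 0, 0, 0],
    [0.1, -30, 0, 0, 0, 0, 0],
    [0.1, -55, 0, 0, 0, 0, 0],
  ],
  newtons=20,
)

```text
time_s: 9.52
eef_pos: [616.4, 113.0, 184.4]
ee_rot: [0.704, 0.062, 0.704, -0.062]
force: [0.9, -0.1, 0.6]
grip_width: 0.453
```

```bash
python3 - <<'E'
from h import *
st();go([515.9,6.5,185],39); go([515.9,6.5,129],39)
E
```

```text
t 9.53 pos [616.4 113.  184.4] yaw 79.9 F [ 0.9 -0.1  0.6] T [-0.011 -0.023 -0.02 ] w 0.453 q6 [-0.01  0.57  1.23  0.    1.34 -1.4 ]
shift [  -0.6 -122.5  -80.3] rot [40.9 -0.  -0. ]
shift [  55.4 -122.5  -80.3] rot [40.9 -0.  -0. ]
```

carry_out(
  deltas=[
    [0.1, -0.6, -40, -27, 10, 0, 0],
    [0.1, -0.6, -80, -54, 20, 0, 0],
    [0.1, -0.6, -122.5, -80.3, 30, 0, 0],
    [0.1, -0.6, -122.5, -80.3, 40.5, 0, 0],
    [0.1, -0.6, -122.5, -80.3, 40.9, 0, 0],
  ],
)

```text
time_s: 10.15
eef_pos: [515.9, 6.2, 184.4]
ee_rot: [0.638, 0.304, 0.638, -0.304]
force: [-0.1, 0.1, 0.5]
grip_width: 0.452
```

```bash
python3 - <<'E'
from h import *
st();go([515.9,6.5,128],39)
p=[]
for n in("top","side"):
    im=viewer.capture(n)[:,:,::-1]; c=proj(n,[515.9,6.5,150]).round().astype(int); print(c)
    p.append(cv2.resize(im[c[1]-25:c[1]+25,c[0]-25:c[0]+25],(400,400),interpolation=cv2.INTER_CUBIC))
cv2.imwrite("pics/b.png",cv2.convertScaleAbs(np.hstack(p),alpha=1.3))
E
```

```text
t 10.15 pos [515.9   6.2 184.4] yaw 39.04 F [-0.1  0.1  0.5] T [ 0.     0.012 -0.001] w 0.452 q6 [-0.22  0.33  1.6   0.    1.21 -0.9 ]
shift [56.4  0.2 -0.2] rot [ 0.  0. -0.]
[306 206]
[331 189]
```

View pics/b.png

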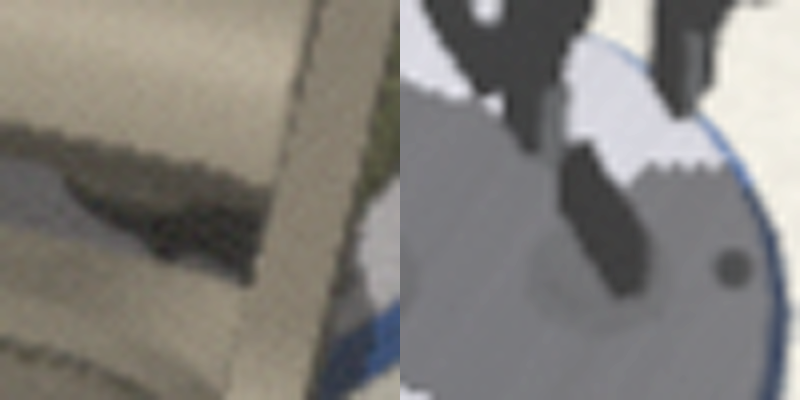

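The side crop shows handle b (400+210, 220) lying between the two fingers (540,110 and 685,90); the top view is hidden by the arm. Going down.

carry_out(
  deltas=[
    [0.1, 25, 0.2, 0, 0, 0, 0],
    [0.1, 50, 0.2, 0, 0, 0, 0],
    [0.1, 57, 0.2, 0, 0, 0, 0],
    [0.6, 57, 0.2, 0, 0, 0, 0],
    [0.6, 57, 0.2, 0, 0, 0, 0],
  ],
)

```text
time_s: 10.88
eef_pos: [516.6, 6.5, 128.1]
ee_rot: [0.639, 0.304, 0.638, -0.304]
force: [-0.4, 0.0, -0.0]
grip_width: 0.199
```

carry_out(
  deltas=[
    [0.8, 0, 0, 0, 0, 0, 0],
    [0.9, 0, 0, 0, 0, 0, 0],
    [0.9, 0, 0, 0, 0, 0, 0],
    [0.9, 0, 0, 0, 0, 0, 0],
    [0.9, 0, 0, 0, 0, 0, 0],
  ],
  newtons=20,
)

```text
time_s: 11.5
eef_pos: [516.4, 6.4, 128.1]
ee_rot: [0.639, 0.304, 0.638, -0.304]
force: [-1.0, -0.8, 6.9]
grip_width: 0.132
```

```bash
python3 - <<'E'
from h import *
s=st(); print("tool-frame force",(rot(s["ee_rot"]).T@s["force"]).round(1))
E
```

```text
t 11.5 pos [516.4   6.4 128.1] yaw 39.01 F [-1.  -0.8  6.9] T [-0.156  0.365  0.027] w 0.132 q6 [-0.21  0.4   1.66 -0.    1.08 -0.9 ]
tool-frame force [-6.9 -1.3  0. ]
```

Well centred. Turning in 3° steps.

carry_out(
  deltas=[
    [0.9, 0, 0, 0, 0, 0, 0],
    [0.9, 0, 0, 0, 1, 0, 0],
    [0.9, 0, 0, 0, 2, 0, 0],
    [0.9, 0, 0, 0, 3, 0, 0],
    [0.9, 0, 0, 0, 3, 0, 0],
  ],
  newtons=40,
)

```text
time_s: 12.12
eef_pos: [516.4, 6.4, 128.2]
ee_rot: [0.631, 0.321, 0.629, -0.321]
force: [-2.3, 0.3, 6.9]
grip_width: 0.128
```

```bash
python3 - <<'E'
from h import *
st()
E
```

```text
t 12.12 pos [516.4   6.4 128.2] yaw 36.0 F [-2.3  0.3  6.9] T [-0.078  0.341 -0.128] w 0.128 q6 [-0.21  0.4   1.66 -0.    1.08 -0.84]
```

carry_out(
  deltas=[
    [0.9, 0, 0, 0, 1, 0, 0],
    [0.9, 0, 0, 0, 2, 0, 0],
    [0.9, 0, 0, 0, 3, 0, 0],
    [0.9, 0, 0, 0, 3, 0, 0],
    [0.9, 0, 0, 0, 3, 0, 0],
  ],
)

```text
time_s: 12.75
eef_pos: [516.5, 6.4, 128.2]
ee_rot: [0.622, 0.338, 0.621, -0.337]
force: [-1.5, -0.3, 6.1]
grip_width: 0.132
```

```bash
python3 - <<'E'
from h import *
st()
E
```

```text
t 12.75 pos [516.5   6.4 128.2] yaw 33.0 F [-1.5 -0.3  6.1] T [ 0.045  0.27  -0.049] w 0.132 q6 [-0.21  0.4   1.66  0.    1.08 -0.79]
```

carry_out(
  deltas=[
    [0.9, 0, 0, 0, 1, 0, 0],
    [0.9, 0, 0, 0, 2, 0, 0],
    [0.9, 0, 0, 0, 3, 0, 0],
    [0.9, 0, 0, 0, 3, 0, 0],
    [0.9, 0, 0, 0, 3, 0, 0],
  ],
)

```text
time_s: 13.38
eef_pos: [516.5, 6.4, 128.2]
ee_rot: [0.613, 0.354, 0.612, -0.353]
force: [-1.1, 0.7, 6.0]
grip_width: 0.132
```

```bash
python3 - <<'E'
from h import *
st()
E
```

```text
t 13.38 pos [516.5   6.4 128.2] yaw 30.0 F [-1.1  0.7  6. ] T [-0.007  0.174 -0.093] w 0.132 q6 [-0.21  0.4   1.66  0.    1.08 -0.74]
```

carry_out(
  deltas=[
    [0.9, 0, 0, 0, 1, 0, 0],
    [0.9, 0, 0, 0, 2, 0, 0],
    [0.9, 0, 0, 0, 3, 0, 0],
    [0.9, 0, 0, 0, 3, 0, 0],
    [0.9, 0, 0, 0, 3, 0, 0],
  ],
)

```text
time_s: 14.0
eef_pos: [516.6, 6.5, 128.2]
ee_rot: [0.604, 0.37, 0.602, -0.369]
force: [-0.6, 1.6, 6.1]
grip_width: 0.136
```

```bash
python3 - <<'E'
from h import *
st()
E
```

```text
t 14.0 pos [516.6   6.5 128.2] yaw 27.0 F [-0.6  1.6  6.1] T [ 0.075  0.137 -0.048] w 0.136 q6 [-0.21  0.4   1.66  0.    1.08 -0.69]
```

carry_out(
  deltas=[
    [0.9, 0, 0, 0, 1, 0, 0],
    [0.9, 0, 0, 0, 2, 0, 0],
    [0.9, 0, 0, 0, 3, 0, 0],
    [0.9, 0, 0, 0, 3, 0, 0],
    [0.9, 0, 0, 0, 3, 0, 0],
  ],
)

```text
time_s: 14.62
eef_pos: [516.7, 6.5, 128.2]
ee_rot: [0.594, 0.386, 0.592, -0.385]
force: [-0.3, 0.1, 6.6]
grip_width: 0.13
```

```bash
python3 - <<'E'
from h import *
st()
E
```

```text
t 14.62 pos [516.7   6.5 128.2] yaw 24.0 F [-0.3  0.1  6.6] T [ 0.104  0.077 -0.108] w 0.13 q6 [-0.21  0.4   1.66  0.    1.08 -0.63]
```

carry_out(
  deltas=[
    [0.9, 0, 0, 0, 1, 0, 0],
    [0.9, 0, 0, 0, 2, 0, 0],
    [0.9, 0, 0, 0, 3, 0, 0],
    [0.9, 0, 0, 0, 3, 0, 0],
    [0.9, 0, 0, 0, 3, 0, 0],
  ],
)

```text
time_s: 15.25
eef_pos: [516.7, 6.5, 128.2]
ee_rot: [0.583, 0.401, 0.582, -0.4]
force: [0.1, 1.2, 6.0]
grip_width: 0.13
```

```bash
python3 - <<'E'
from h import *
st()
E
```

```text
t 15.25 pos [516.7   6.5 128.2] yaw 21.0 F [0.1 1.2 6. ] T [ 0.161  0.003 -0.06 ] w 0.13 q6 [-0.21  0.4   1.66  0.    1.08 -0.58]
```

carry_out(
  deltas=[
    [0.9, 0, 0, 0, 1, 0, 0],
    [0.9, 0, 0, 0, 2, 0, 0],
    [0.9, 0, 0, 0, 3, 0, 0],
    [0.9, 0, 0, 0, 3, 0, 0],
    [0.9, 0, 0, 0, 3, 0, 0],
  ],
)

```text
time_s: 15.88
eef_pos: [516.8, 6.5, 128.2]
ee_rot: [0.573, 0.416, 0.571, -0.415]
force: [0.3, 0.6, 5.1]
grip_width: 0.13
```

```bash
python3 - <<'E'
from h import *
st()
E
```

```text
t 15.88 pos [516.8   6.5 128.2] yaw 18.0 F [0.3 0.6 5.1] T [ 0.126 -0.107 -0.06 ] w 0.13 q6 [-0.21  0.4   1.66  0.    1.08 -0.53]
```

carry_out(
  deltas=[
    [0.9, 0, 0, 0, 1, 0, 0],
    [0.9, 0, 0, 0, 2, 0, 0],
    [0.9, 0, 0, 0, 3, 0, 0],
    [0.9, 0, 0, 0, 3, 0, 0],
    [0.9, 0, 0, 0, 3, 0, 0],
  ],
)

```text
time_s: 16.5
eef_pos: [516.8, 6.5, 128.2]
ee_rot: [0.562, 0.431, 0.56, -0.43]
force: [0.8, 1.0, 5.4]
grip_width: 0.13
```

```bash
python3 - <<'E'
from h import *
st()
E
```

```text
t 16.5 pos [516.8   6.5 128.2] yaw 15.0 F [0.8 1.  5.4] T [ 0.202 -0.124 -0.053] w 0.13 q6 [-0.21  0.4   1.66  0.    1.08 -0.48]
```

carry_out(
  deltas=[
    [0.9, 0, 0, 0, 1, 0, 0],
    [0.9, 0, 0, 0, 2, 0, 0],
    [0.9, 0, 0, 0, 3, 0, 0],
    [0.9, 0, 0, 0, 3, 0, 0],
    [0.9, 0, 0, 0, 3, 0, 0],
  ],
)

```text
time_s: 17.12
eef_pos: [516.9, 6.6, 128.2]
ee_rot: [0.55, 0.446, 0.549, -0.444]
force: [0.9, 2.5, 5.0]
grip_width: 0.132
```

```bash
python3 - <<'E'
from h import *
st()
E
```

```text
t 17.12 pos [516.9   6.6 128.2] yaw 11.99 F [0.9 2.5 5. ] T [ 0.191 -0.319 -0.085] w 0.132 q6 [-0.21  0.4   1.66  0.    1.08 -0.42]
```

carry_out(
  deltas=[
    [0.9, 0, 0, 0, 1, 0, 0],
    [0.9, 0, 0, 0, 2, 0, 0],
    [0.9, 0, 0, 0, 3, 0, 0],
    [0.9, 0, 0, 0, 3, 0, 0],
    [0.9, 0, 0, 0, 3, 0, 0],
  ],
)

```text
time_s: 17.75
eef_pos: [517.0, 6.6, 128.2]
ee_rot: [0.538, 0.46, 0.537, -0.459]
force: [2.2, 2.1, 5.0]
grip_width: 0.121
```

```bash
python3 - <<'E'
from h import *
st()
E
```

```text
t 17.75 pos [517.    6.6 128.2] yaw 8.99 F [2.2 2.1 5. ] T [ 0.209 -0.33  -0.063] w 0.121 q6 [-0.21  0.4   1.66  0.    1.08 -0.37]
```

carry_out(
  deltas=[
    [0.9, 0, 0, 0, 2, 0, 0],
    [0.9, 0, 0, 0, 3.5, 0, 0],
    [0.9, 0, 0, 0, 5, 0, 0],
    [0.9, 0, 0, 0, 5, 0, 0],
    [0.9, 0, 0, 0, 5, 0, 0],
  ],
)

```text
time_s: 18.38
eef_pos: [517.1, 6.6, 128.2]
ee_rot: [0.518, 0.483, 0.516, -0.481]
force: [2.5, 2.0, 4.9]
grip_width: 0.131
```

```bash
python3 - <<'E'
from h import *
st()
E
```

```text
t 18.38 pos [517.1   6.6 128.2] yaw 3.99 F [2.5 2.  4.9] T [ 0.291 -0.414 -0.023] w 0.131 q6 [-0.21  0.4   1.66  0.    1.08 -0.28]
```

carry_out(
  deltas=[
    [0.9, 0, 0, 0, 2, 0, 0],
    [0.9, 0, 0, 0, 4, 0, 0],
    [0.9, 0, 0, 0, 6, 0, 0],
    [0.9, 0, 0, 0, 6, 0, 0],
    [0.9, 0, 0, 0, 6, 0, 0],
  ],
)

```text
time_s: 19.0
eef_pos: [517.2, 6.5, 128.2]
ee_rot: [0.492, 0.51, 0.49, -0.508]
force: [4.5, 2.2, 5.5]
grip_width: 0.127
```

```bash
python3 - <<'E'
from h import *
st()
E
```

```text
t 19.0 pos [517.2   6.5 128.2] yaw -2.02 F [4.5 2.2 5.5] T [ 0.311 -0.597 -0.093] w 0.127 q6 [-0.21  0.4   1.66  0.    1.08 -0.18]
```

carry_out(
  deltas=[
    [0.1, 0, 0, 0, 0, 0, 0],
    [0.1, 0, 0, 0, 0, 0, 0],
    [0.1, 0, 0, 0, 0, 0, 0],
    [0.1, -30, 0, 0, 0, 0, 0],
    [0.1, -55, 0, 0, 0, 0, 0],
  ],
  newtons=20,
)

```text
time_s: 19.62
eef_pos: [515.9, 6.5, 182.9]
ee_rot: [-0.491, -0.509, -0.491, 0.509]
force: [0.0, -0.4, 0.8]
grip_width: 0.451
```

```bash
python3 - <<'E'
from h import *
st();go([659.5,-27.6,185],-31.5)
E
```

```text
t 19.62 pos [515.9   6.5 182.9] yaw -2.01 F [ 0.  -0.4  0.8] T [-0.034  0.046 -0.015] w 0.451 q6 [-0.21  0.34  1.6  -0.    1.21 -0.18]
shift [ -2.1 144.7  29. ] rot [29.5  0.   0. ]
```

carry_out(
  deltas=[
    [0.1, -2, 48, 10, 10, 0, 0],
    [0.1, -2, 96, 20, 20, 0, 0],
    [0.1, -2, 145, 29, 29, 0, 0],
    [0.1, -2, 145, 29, 29, 0, 0],
    [0.1, -2, 145, 29, 29, 0, 0],
  ],
)

```text
time_s: 20.25
eef_pos: [659.3, -27.3, 183.8]
ee_rot: [-0.348, -0.615, -0.349, 0.616]
force: [-1.1, -0.4, -0.1]
grip_width: 0.452
```

```bash
python3 - <<'E'
from h import *
st();go([659.5,-27.6,128],-31)
im=viewer.capture("side")[:,:,::-1]; c=proj("side",[659,-28,150]).round().astype(int); print(c)
cv2.imwrite("pics/c.png",cv2.convertScaleAbs(cv2.resize(im[c[1]-25:c[1]+25,c[0]-25:c[0]+25],(500,500),interpolation=cv2.INTER_CUBIC),alpha=1.3))
E
```

```text
t 20.25 pos [659.3 -27.3 183.8] yaw -30.93 F [-1.1 -0.4 -0.1] T [ 0.002 -0.014 -0.064] w 0.452 q6 [-0.22  0.65  1.1   0.    1.39  0.32]
shift [55.8  0.4  0.1] rot [0.1 0.  0.1]
[281 169]
```

View pics/c.png

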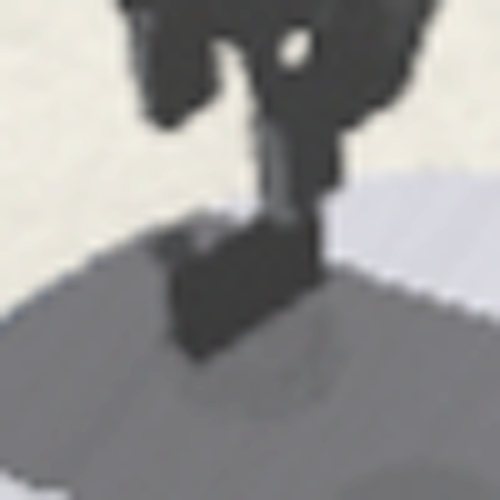

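The crop shows handle c (245,290) below the two fingers (165,120 and 290,205), which straddle it. Going down.

carry_out(
  deltas=[
    [0.1, 25, 0.3, 0, 0, 0, 0],
    [0.1, 50, 0.3, 0, 0, 0, 0],
    [0.1, 56, 0.3, 0, 0, 0, 0],
    [0.6, 56, 0.3, 0, 0, 0, 0],
    [0.6, 56, 0.3, 0, 0, 0, 0],
  ],
)

```text
time_s: 20.92
eef_pos: [660.5, -27.8, 129.7]
ee_rot: [0.349, 0.616, 0.348, -0.615]
force: [0.5, 0.2, -0.7]
grip_width: 0.201
```

carry_out(
  deltas=[
    [0.8, 0, 0, 0, 0, 0, 0],
    [0.9, 0, 0, 0, 0, 0, 0],
    [0.9, 0, 0, 0, 0, 0, 0],
    [0.9, 0, 0, 0, 0, 0, 0],
    [0.9, 0, 0, 0, 0, 0, 0],
  ],
  newtons=20,
)

```text
time_s: 21.55
eef_pos: [660.7, -27.9, 129.6]
ee_rot: [0.349, 0.616, 0.348, -0.615]
force: [-0.9, -0.7, 6.8]
grip_width: 0.133
```

```bash
python3 - <<'E'
from h import *
s=st(); print("tool-frame force",(rot(s["ee_rot"]).T@s["force"]).round(1))
E
```

```text
t 21.55 pos [660.7 -27.9 129.6] yaw -31.0 F [-0.9 -0.7  6.8] T [-0.045  0.118  0.016] w 0.133 q6 [-0.22  0.7   1.17 -0.    1.27  0.32]
tool-frame force [-6.8 -0.4  1. ]
```

carry_out(
  deltas=[
    [0.9, 0, 0, 0, 0, 0, 0],
    [0.9, 0, 0, 0, 1, 0, 0],
    [0.9, 0, 0, 0, 2, 0, 0],
    [0.9, 0, 0, 0, 3, 0, 0],
    [0.9, 0, 0, 0, 3, 0, 0],
  ],
  newtons=40,
)

```text
time_s: 22.18
eef_pos: [660.7, -27.9, 129.6]
ee_rot: [0.332, 0.625, 0.331, -0.624]
force: [-0.2, -0.1, 6.4]
grip_width: 0.131
```

```bash
python3 - <<'E'
from h import *
st()
E
```

```text
t 22.18 pos [660.7 -27.9 129.6] yaw -34.01 F [-0.2 -0.1  6.4] T [-0.005  0.153 -0.033] w 0.131 q6 [-0.22  0.7   1.17 -0.    1.27  0.37]
```

carry_out(
  deltas=[
    [0.9, 0, 0, 0, 1, 0, 0],
    [0.9, 0, 0, 0, 2, 0, 0],
    [0.9, 0, 0, 0, 3, 0, 0],
    [0.9, 0, 0, 0, 3, 0, 0],
    [0.9, 0, 0, 0, 3, 0, 0],
  ],
)

```text
time_s: 22.8
eef_pos: [660.7, -27.8, 129.6]
ee_rot: [0.316, 0.633, 0.315, -0.632]
force: [-0.5, 0.0, 6.4]
grip_width: 0.127
```

```bash
python3 - <<'E'
from h import *
st()
E
```

```text
t 22.8 pos [660.7 -27.8 129.6] yaw -37.0 F [-0.5  0.   6.4] T [-0.009  0.112 -0.034] w 0.127 q6 [-0.22  0.7   1.17 -0.    1.27  0.43]
```

carry_out(
  deltas=[
    [0.9, 0, 0, 0, 1, 0, 0],
    [0.9, 0, 0, 0, 2, 0, 0],
    [0.9, 0, 0, 0, 3, 0, 0],
    [0.9, 0, 0, 0, 3, 0, 0],
    [0.9, 0, 0, 0, 3, 0, 0],
  ],
)

```text
time_s: 23.42
eef_pos: [660.7, -27.8, 129.6]
ee_rot: [0.299, 0.641, 0.298, -0.64]
force: [-1.9, 0.5, 5.8]
grip_width: 0.131
```

```bash
python3 - <<'E'
from h import *
st()
E
```

```text
t 23.43 pos [660.7 -27.8 129.6] yaw -40.0 F [-1.9  0.5  5.8] T [ 0.003  0.096 -0.054] w 0.131 q6 [-0.22  0.7   1.17 -0.    1.27  0.48]
```

carry_out(
  deltas=[
    [0.9, 0, 0, 0, 1, 0, 0],
    [0.9, 0, 0, 0, 2, 0, 0],
    [0.9, 0, 0, 0, 3, 0, 0],
    [0.9, 0, 0, 0, 3, 0, 0],
    [0.9, 0, 0, 0, 3, 0, 0],
  ],
)

```text
time_s: 24.05
eef_pos: [660.7, -27.8, 129.6]
ee_rot: [0.282, 0.649, 0.281, -0.648]
force: [-0.3, 0.7, 6.4]
grip_width: 0.128
```

```bash
python3 - <<'E'
from h import *
st()
E
```

```text
t 24.05 pos [660.7 -27.8 129.6] yaw -43.0 F [-0.3  0.7  6.4] T [ 0.018  0.15  -0.051] w 0.128 q6 [-0.22  0.7   1.17 -0.    1.27  0.53]
```

carry_out(
  deltas=[
    [0.9, 0, 0, 0, 1, 0, 0],
    [0.9, 0, 0, 0, 2, 0, 0],
    [0.9, 0, 0, 0, 3, 0, 0],
    [0.9, 0, 0, 0, 3, 0, 0],
    [0.9, 0, 0, 0, 3, 0, 0],
  ],
)

```text
time_s: 24.68
eef_pos: [660.7, -27.9, 129.6]
ee_rot: [0.266, 0.656, 0.265, -0.655]
force: [-1.3, -0.1, 6.8]
grip_width: 0.127
```

```bash
python3 - <<'E'
from h import *
st()
E
```

```text
t 24.68 pos [660.7 -27.9 129.6] yaw -45.97 F [-1.3 -0.1  6.8] T [0.089 0.086 0.338] w 0.127 q6 [-0.22  0.7   1.17 -0.    1.27  0.58]
```

Bite. A gentle 2° more, then 2° again.

carry_out(
  deltas=[
    [0.9, 0, 0, 0, 1, 0, 0],
    [0.9, 0, 0, 0, 2, 0, 0],
    [0.9, 0, 0, 0, 2, 0, 0],
    [0.9, 0, 0, 0, 2, 0, 0],
    [0.9, 0, 0, 0, 2, 0, 0],
  ],
)

```text
time_s: 25.3
eef_pos: [660.7, -27.8, 129.6]
ee_rot: [0.254, 0.661, 0.253, -0.659]
force: [-1.7, 0.7, 5.7]
grip_width: 0.131
```

```bash
python3 - <<'E'
from h import *
st()
E
```

```text
t 25.3 pos [660.7 -27.8 129.6] yaw -47.96 F [-1.7  0.7  5.7] T [0.037 0.106 0.295] w 0.131 q6 [-0.22  0.7   1.17 -0.    1.27  0.62]
```

carry_out(
  deltas=[
    [0.9, 0, 0, 0, 1, 0, 0],
    [0.9, 0, 0, 0, 2, 0, 0],
    [0.9, 0, 0, 0, 2, 0, 0],
    [0.9, 0, 0, 0, 2, 0, 0],
    [0.9, 0, 0, 0, 2, 0, 0],
  ],
)

```text
time_s: 25.92
eef_pos: [660.7, -27.8, 129.6]
ee_rot: [0.242, 0.665, 0.242, -0.664]
force: [-1.4, -0.9, 6.1]
grip_width: 0.132
```

```bash
python3 - <<'E'
from h import *
st()
im={n:cv2.imread(f"pics/{n}0.png") for n in("top","side")}
a=im["top"][198:234,390:426]; b=im["side"][124:160,339:375]
cv2.imwrite("pics/cap.png",cv2.convertScaleAbs(np.hstack([cv2.resize(x,(396,396),interpolation=cv2.INTER_CUBIC) for x in(a,b)]),alpha=1.7))
E
```

```text
t 25.93 pos [660.7 -27.8 129.6] yaw -49.97 F [-1.4 -0.9  6.1] T [0.063 0.112 0.325] w 0.132 q6 [-0.22  0.7   1.17 -0.    1.27  0.65]
```

View pics/cap.png

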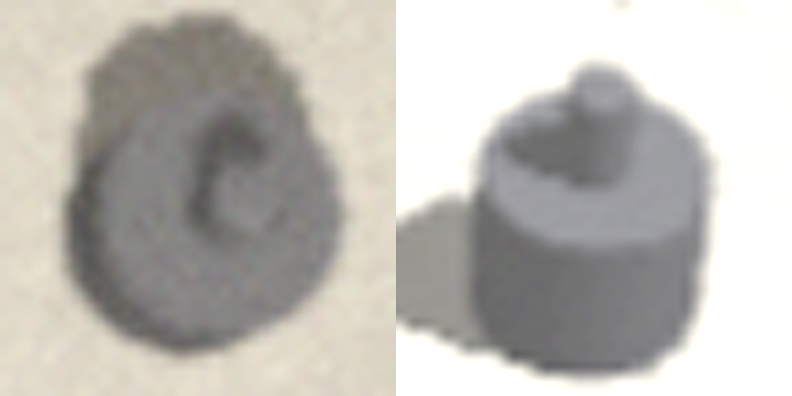

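carry_out(
  deltas=[
    [0.1, 0, 0, 0, 0, 0, 0],
    [0.1, 0, 0, 0, 0, 0, 0],
    [0.1, 0, 0, 0, 0, 0, 0],
    [0.1, -30, 0, 0, 0, 0, 0],
    [0.1, -60, 0, 0, 0, 0, 0],
  ],
  newtons=20,
)

```text
time_s: 26.55
eef_pos: [660.0, -27.7, 188.7]
ee_rot: [-0.242, -0.664, -0.242, 0.665]
force: [-0.3, -0.1, 0.8]
grip_width: 0.451
```

The grey cap: in the top crop, the grip's top is at (243,200) and the hood's top disc at (223,225). In the side crop, the grip's top is at (210,88) and the hood's top at (200,168). It matches the described cap; the other one is blue.

```bash
python3 - <<'E'
from h import *
def T(x,y): return np.array([390+x/11-.5,198+y/11-.5])
def S(x,y): return np.array([339+x/11-.5,124+y/11-.5])
print("grip top (z82)",tri(T(243,200),S(210,88)),plane("top",T(243,200),82),plane("side",S(210,88),82))
print("hood top (z52)",tri(T(223,225),S(200,168)),plane("top",T(223,225),52),plane("side",S(200,168),52))
e=plane("top",T(105,225),52)-plane("top",T(342,225),52); print("dia",np.hypot(*e))
st()
E
```

```text
grip top (z82) (array([ 503.38565302, -289.48167562,   84.02495063]), np.float64(1.654574871748589)) [ 502.84228539 -289.94029891] [ 504.53580685 -291.81858112]
hood top (z52) (array([ 502.95209162, -291.54375481,   51.97762761]), np.float64(4.93320692552175)) [ 500.45919289 -291.49956138] [ 505.44265726 -291.83357135]
dia 62.83684136995438
t 26.55 pos [660.  -27.7 188.7] yaw -50.0 F [-0.3 -0.1  0.8] T [-0.046  0.026 -0.024] w 0.451 q6 [-0.22  0.65  1.09  0.    1.4   0.65]
```

```bash
python3 - <<'E'
from h import *
go([503.3,-290.8,130],-50); go([503.3,-290.8,57],-50)
E
```

```text
shift [ 58.8 100.9 289.1] rot [-0.  0.  0.]
shift [131.8 100.9 289.1] rot [-0.  0.  0.]
```

carry_out(
  deltas=[
    [0.1, 0, 19, 56, 0, 0, 0],
    [0.1, 10, 39, 112, 0, 0, 0],
    [0.1, 25, 58, 167, 0, 0, 0],
    [0.1, 40, 77, 221, 0, 0, 0],
    [0.1, 50, 95, 272, 0, 0, 0],
  ],
)

```text
time_s: 27.18
eef_pos: [511.6, -276.7, 137.6]
ee_rot: [-0.242, -0.664, -0.242, 0.665]
force: [0.1, -0.8, -1.1]
grip_width: 0.449
```

carry_out(
  deltas=[
    [0.1, 5, 6, 17, 0, 0, 0],
    [0.1, 9, 6, 17, 0, 0, 0],
    [0.1, 9, 6, 17, 0, 0, 0],
    [0.1, 9, 6, 17, 0, 0, 0],
    [0.1, 9, 6, 17, 0, 0, 0],
  ],
)

```text
time_s: 27.8
eef_pos: [504.2, -290.2, 129.5]
ee_rot: [0.242, 0.664, 0.242, -0.664]
force: [0.3, 0.8, -0.1]
grip_width: 0.451
```

```bash
python3 - <<'E'
from h import *
s=st();go([503.3,-290.8,57],-50)
p=[]
for n in("top","side"):
    im=viewer.capture(n)[:,:,::-1]; c=proj(n,[503,-291,90]).round().astype(int); print(c)
    p.append(cv2.resize(im[c[1]-30:c[1]+30,c[0]-30:c[0]+30],(390,390),interpolation=cv2.INTER_CUBIC))
cv2.imwrite("pics/g.png",cv2.convertScaleAbs(np.hstack(p),alpha=1.7))
E
```

```text
t 27.8 pos [ 504.2 -290.2  129.5] yaw -49.93 F [ 0.3  0.8 -0.1] T [-0.033 -0.02   0.03 ] w 0.451 q6 [-0.72  0.53  1.45  0.    1.16  0.15]
shift [72.5 -0.2  1.1] rot [ 0.1 -0.  -0. ]
[413 215]
[358 130]
```

View pics/g.png

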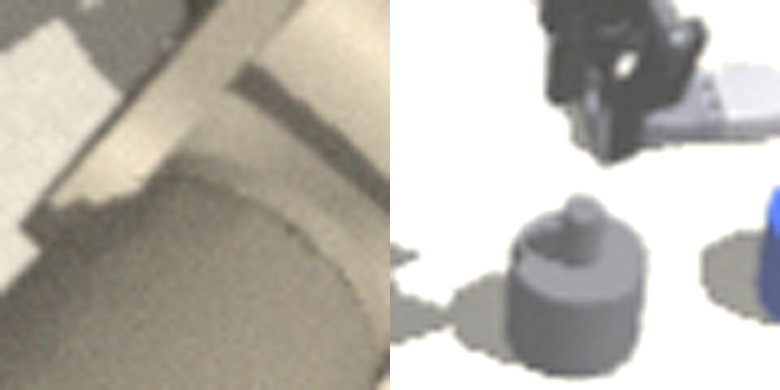

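The side crop shows the gripper above the cap's grip (585,215) and nothing touched; the top view is hidden by the arm. Going down.

carry_out(
  deltas=[
    [0.1, 20, 0, 1, 0, 0, 0],
    [0.1, 40, 0, 1, 0, 0, 0],
    [0.1, 55, 0, 1, 0, 0, 0],
    [0.1, 68, 0, 1, 0, 0, 0],
    [0.1, 72, 0, 1, 0, 0, 0],
  ],
)

```text
time_s: 28.52
eef_pos: [502.8, -291.3, 56.5]
ee_rot: [-0.242, -0.664, -0.242, 0.665]
force: [-0.1, -0.6, -0.0]
grip_width: 0.451
```

carry_out(
  deltas=[
    [0.4, 0, 0, 0, 0, 0, 0],
    [0.8, 0, 0, 0, 0, 0, 0],
    [0.8, 0, 0, 0, 0, 0, 0],
    [0.8, 0, 0, 0, 0, 0, 0],
    [0.8, 0, 0, 0, 0, 0, 0],
  ],
  newtons=30,
)

```text
time_s: 29.15
eef_pos: [503.0, -291.6, 57.5]
ee_rot: [0.242, 0.665, 0.242, -0.664]
force: [-0.7, -0.5, 2.0]
grip_width: 0.22
```

```bash
python3 - <<'E'
from h import *
st()
E
```

```text
t 29.15 pos [ 503.  -291.6   57.5] yaw -50.0 F [-0.7 -0.5  2. ] T [ 0.04  -0.014 -0.024] w 0.22 q6 [-0.73  0.62  1.52 -0.    1.01  0.15]
```

carry_out(
  deltas=[
    [0.8, -20, 0, 0, 0, 0, 0],
    [0.8, -60, 0, 0, 0, 0, 0],
    [0.8, -110, 0, 0, 0, 0, 0],
    [0.8, -160, 0, 0, 0, 0, 0],
    [0.8, -180, 0, 0, 0, 0, 0],
  ],
  newtons=40,
)

```text
time_s: 29.78
eef_pos: [503.4, -291.9, 240.4]
ee_rot: [0.243, 0.665, 0.24, -0.664]
force: [0.0, 0.7, -1.9]
grip_width: 0.221
```

```bash
python3 - <<'E'
from h import *
st();go([516.2,6.4,236],-50)
p=[];s=ctrl.sense()["eef_pos"]
for n in("top","side"):
    im=viewer.capture(n)[:,:,::-1]; c=proj(n,s).round().astype(int); print(c)
    p.append(cv2.resize(im[max(c[1]-35,0):c[1]+35,c[0]-35:c[0]+35],(390,390),interpolation=cv2.INTER_CUBIC))
cv2.imwrite("pics/l.png",cv2.convertScaleAbs(np.hstack(p),alpha=1.7))
E
```

```text
t 29.77 pos [ 503.4 -291.9  240.4] yaw -50.0 F [ 0.   0.7 -1.9] T [-0.013  0.013  0.024] w 0.221 q6 [-0.73  0.43  1.31 -0.    1.4   0.15]
shift [   3.5 -220.3 -201.5] rot [ 0.  -0.  -0.3]
[427 206]
[362  89]
```

View pics/l.png

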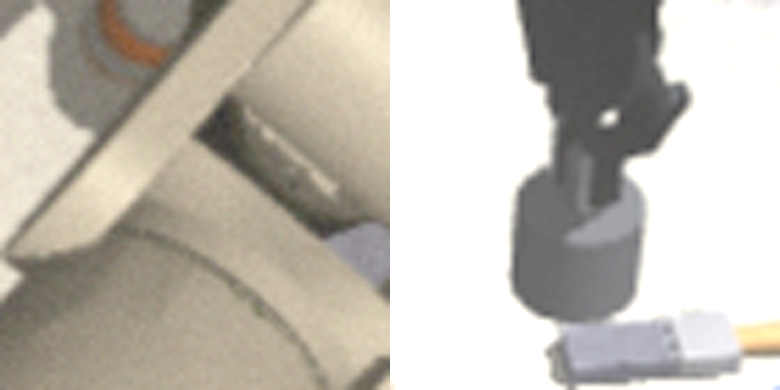

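The cap hangs upright in the grip at (580,240) with a 1.9 N load. Now over clamp b.

carry_out(
  deltas=[
    [0.8, 0, -20, -18, 0, 0, 0],
    [0.8, 0, -58, -53, 0, 0, 0],
    [0.8, 0, -100, -91, 0, 0, 0],
    [0.8, 0, -142, -130, 0, 0, 0],
    [0.8, 0, -180, -165, 0, 0, 0],
  ],
)

```text
time_s: 30.5
eef_pos: [513.0, -45.5, 235.8]
ee_rot: [-0.241, -0.664, -0.242, 0.665]
force: [0.1, -0.5, -1.5]
grip_width: 0.216
```

carry_out(
  deltas=[
    [0.8, 2, -25, -23, 0, 0, 0],
    [0.8, 3, -40, -36, 0, 0, 0],
    [0.8, 3, -40, -36, 0, 0, 0],
    [0.8, 3, -40, -36, 0, 0, 0],
    [0.8, 3, -40, -36, 0, 0, 0],
  ],
)

```text
time_s: 31.12
eef_pos: [515.5, 5.5, 233.9]
ee_rot: [-0.241, -0.664, -0.242, 0.665]
force: [0.2, -1.0, -0.6]
grip_width: 0.222
```

```bash
python3 - <<'E'
from h import *
st();go([516.2,6.4,170],-50)
p=[]
for n in("top","side"):
    im=viewer.capture(n)[:,:,::-1]; c=proj(n,[516,6,180]).round().astype(int); print(c)
    p.append(cv2.resize(im[c[1]-35:c[1]+35,c[0]-35:c[0]+35],(390,390),interpolation=cv2.INTER_CUBIC))
cv2.imwrite("pics/m.png",cv2.convertScaleAbs(np.hstack(p),alpha=1.6))
E
```

```text
t 31.12 pos [515.5   5.5 233.9] yaw -50.06 F [ 0.2 -1.  -0.6] T [ 0.017 -0.057 -0.023] w 0.222 q6 [-0.22  0.29  1.52 -0.    1.33  0.66]
shift [63.9 -0.2 -1.2] rot [-0.1  0.   0. ]
[306 204]
[332 181]
```

View pics/m.png

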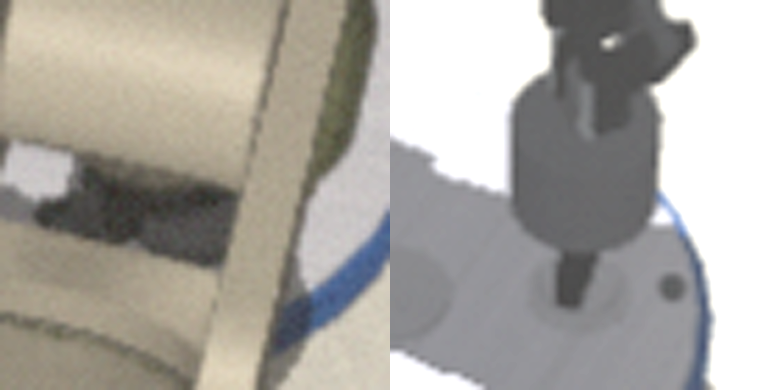

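carry_out(
  deltas=[
    [0.8, 10, -0.2, -1.2, 0, 0, 0],
    [0.8, 20, -0.2, -1.2, 0, 0, 0],
    [0.8, 30, -0.2, -1.2, 0, 0, 0],
    [0.8, 35, -0.2, -1.2, 0, 0, 0],
    [0.8, 35, -0.2, -1.2, 0, 0, 0],
  ],
)

```text
time_s: 31.85
eef_pos: [516.2, 7.2, 198.9]
ee_rot: [-0.242, -0.664, -0.242, 0.665]
force: [-0.6, -0.7, -0.8]
grip_width: 0.219
```

```bash
python3 - <<'E'
from h import *
st();go([516.2,6.4,170],-50)
im=viewer.capture("side")[:,:,::-1]; c=proj("side",[516,6,140]).round().astype(int); print(c)
for z in(110,140,176): print(z,proj("side",[516.2,6.4,z])-c)
cv2.imwrite("pics/n.png",cv2.convertScaleAbs(cv2.resize(im[c[1]-30:c[1]+30,c[0]-30:c[0]+30],(480,480),interpolation=cv2.INTER_CUBIC),alpha=1.8))
E
```

```text
t 31.85 pos [516.2   7.2 198.9] yaw -50.0 F [-0.6 -0.7 -0.8] T [-0.008  0.02   0.019] w 0.219 q6 [-0.21  0.32  1.57  0.    1.25  0.66]
shift [28.9  0.6  0.5] rot [-0.  0.  0.]
[331 191]
110 [0.06679849 7.85624253]
140 [0.30923976 0.26698842]
176 [ 0.61266855 -9.23449863]
```

View pics/n.png

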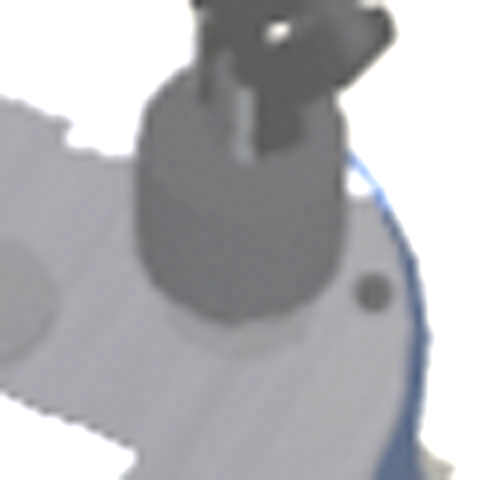

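The cap is over the clamp: its rim (240,320) hides the blade and the washer ring shows evenly below. No contact force.

carry_out(
  deltas=[
    [0.8, 8, 0.5, 0.5, 0, 0, 0],
    [0.8, 16, 0.5, 0.5, 0, 0, 0],
    [0.8, 24, 0.5, 0.5, 0, 0, 0],
    [0.8, 29, 0.5, 0.5, 0, 0, 0],
    [0.8, 29, 0.5, 0.5, 0, 0, 0],
  ],
)

```text
time_s: 32.52
eef_pos: [516.1, 6.5, 169.8]
ee_rot: [-0.242, -0.664, -0.242, 0.665]
force: [-0.2, 0.8, -0.8]
grip_width: 0.221
```

```bash
python3 - <<'E'
from h import *
st()
E
```

```text
t 32.52 pos [516.1   6.5 169.8] yaw -50.0 F [-0.2  0.8 -0.8] T [ 0.015 -0.001  0.014] w 0.221 q6 [-0.21  0.35  1.61  0.    1.18  0.66]
```

carry_out(
  deltas=[
    [0.8, 0.5, 0, 0, 0, 0, 0],
    [0.8, 1, 0, 0, 0, 0, 0],
    [0.8, 1.5, 0, 0, 0, 0, 0],
    [0.8, 2, 0, 0, 0, 0, 0],
    [0.8, 2.5, 0, 0, 0, 0, 0],
  ],
)

```text
time_s: 33.15
eef_pos: [516.2, 6.4, 167.7]
ee_rot: [0.242, 0.664, 0.242, -0.664]
force: [0.2, -0.8, -0.6]
grip_width: 0.22
```

```bash
python3 - <<'E'
from h import *
st()
E
```

```text
t 33.15 pos [516.2   6.4 167.7] yaw -50.0 F [ 0.2 -0.8 -0.6] T [0.024 0.015 0.029] w 0.22 q6 [-0.21  0.35  1.62 -0.    1.17  0.66]
```

carry_out(
  deltas=[
    [0.8, 0.5, 0, 0, 0, 0, 0],
    [0.8, 1, 0, 0, 0, 0, 0],
    [0.8, 1, 0, 0, 0, 0, 0],
    [0.8, 1, 0, 0, 0, 0, 0],
    [0.8, 1, 0, 0, 0, 0, 0],
  ],
)

```text
time_s: 33.78
eef_pos: [516.5, 6.3, 167.4]
ee_rot: [0.242, 0.665, 0.242, -0.664]
force: [-1.5, -0.9, 5.5]
grip_width: 0.218
```

```bash
python3 - <<'E'
from h import *
st()
E
```

```text
t 33.77 pos [516.5   6.3 167.4] yaw -50.0 F [-1.5 -0.9  5.5] T [0.018 0.194 0.004] w 0.218 q6 [-0.21  0.35  1.62 -0.    1.17  0.66]
```

Rim on the lid at the expected height (167.4 against 167.5), 5.5 N. Let go, rise, and move clear.

carry_out(
  deltas=[
    [0.3, 0, 0, 0, 0, 0, 0],
    [0.0, 0, 0, 0, 0, 0, 0],
    [0.0, 0, 0, 0, 0, 0, 0],
    [0.0, 0, 0, 0, 0, 0, 0],
    [0.0, -10, 0, 0, 0, 0, 0],
  ],
  newtons=20,
)

```text
time_s: 34.4
eef_pos: [515.9, 6.5, 176.6]
ee_rot: [-0.242, -0.664, -0.242, 0.665]
force: [-0.0, -0.2, -0.3]
grip_width: 0.502
```

carry_out(
  deltas=[
    [0.0, -20, 0, 0, 0, 0, 0],
    [0.0, -40, 0, 0, 0, 0, 0],
    [0.0, -70, 0, 0, 0, 0, 0],
    [0.0, -90, 20, 20, 0, 0, 0],
    [0.0, -90, 50, 50, 0, 0, 0],
  ],
)

```text
time_s: 35.02
eef_pos: [510.6, -64.3, 269.1]
ee_rot: [0.243, 0.665, 0.242, -0.663]
force: [-0.3, -0.8, -1.1]
grip_width: 0.5
```

carry_out(
  deltas=[
    [0.0, 0, 40, 40, 0, 0, 0],
    [0.0, 0, 80, 80, 0, 0, 0],
    [0.0, 0, 120, 120, 0, 0, 0],
    [0.0, 0, 150, 150, 0, 0, 0],
    [0.0, 0, 150, 150, 0, 0, 0],
  ],
)

```text
time_s: 35.65
eef_pos: [491.0, -277.7, 266.8]
ee_rot: [-0.241, -0.665, -0.241, 0.665]
force: [0.2, 0.2, -0.2]
grip_width: 0.503
```

```bash
python3 - <<'E'
from h import *
st()
p=[]
for n,o in(("top",(235,120)),("side",(235,145))):
    im=viewer.capture(n)[:,:,::-1]
    p.append(cv2.resize(im[o[1]:o[1]+130,o[0]:o[0]+130],(400,400),interpolation=cv2.INTER_CUBIC))
cv2.imwrite("pics/f.png",cv2.convertScaleAbs(np.hstack(p),alpha=1.5))
E
```

```text
t 35.65 pos [ 491.  -277.7  266.8] yaw -50.2 F [ 0.2  0.2 -0.2] T [-0.011 -0.039  0.035] w 0.503 q6 [-0.72  0.38  1.31 -0.    1.45  0.15]
```

View pics/f.png

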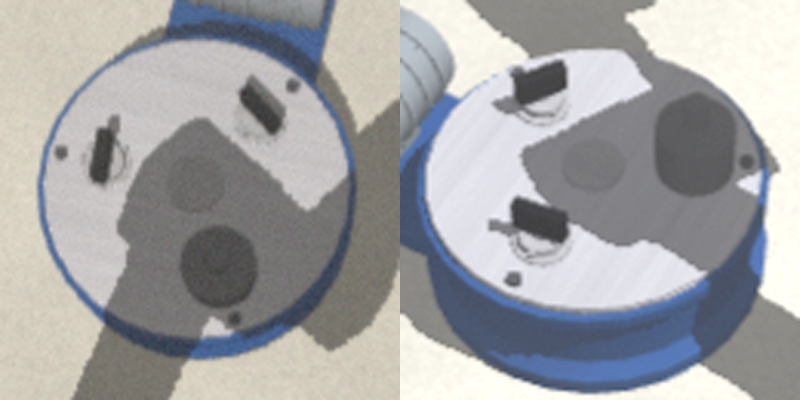

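The cap stands upright over clamp b at (219,265) in the top crop and (695,145) in the side crop. Handles a and c are turned and free, and the arm is clear.

```bash
python3 -c "
from rig import order; print(order.finish_job())"
```

```text
the job is handed in; nothing more can be done
None
```

I felt all three clamps, found b to be the loose one, set the grey cap over it, let go and handed the job in at about 36 s of the 72 s.

I named the handles by position: a along the mill's +y, then b and c counter-clockwise seen from above.

| Clamp | Clockwise turn before the bite | Torque after the bite | Turned past the bite | Verdict |
|---|---|---|---|---|
| a | 18–21° | steady at about 0.3 N m | about 4–7° | sound |
| b | none in 41° | stayed under about 0.13 N m | not applicable | loose |
| c | 12–15° | steady at about 0.3 N m | about 4–7° | sound |

- **Torque readings:** the steady 0.3 N m is below the stated 0.4 N m. I put that down to sensor bias, because the light turning read slightly negative.
- **Slip not seen directly:** I inferred how far a and c slipped from the turn and the steady torque. I did not check it from the nibs in the pictures.
- **Cap:** its rim touched the lid at the expected height (tool at 167.4 mm, expected 167.5). The last pictures show it upright over b.
- **Other things:** nothing showed contact with the pan, brush or jar, but I did not measure their positions again at the end.

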